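# Crank the bench gas valve to its green mark

### The arm

A 7-joint arm with a two-finger parallel gripper is mounted at the origin on the work surface. World frame = base frame: x ahead of the robot, y to its left, z up, the work surface at z = 0. Lengths are in mm, angles in rad, forces in N, time in s.
With the tool pointing down it reaches from about 400 to 875 mm from the base axis. Payload 6.5 kg.
Tool frame: the origin (TCP) lies midway between the tips of the shut fingers; the grasp point (between the pads) lies 19 mm behind it; z points along the fingers, x is the direction in which the jaws open and shut, and the axes are right-handed (so a half turn about z gives the same grasp; the last joint's range is limited). The gripper opens to 85 mm and grips with 20 to 120 N. Pads are 22 mm wide; open, the fingers measure 114 mm over their backs; the gripper's body (76 mm by 85 mm) begins 54 mm behind the grasp point. The pads swing forward as they close: fully open they stand 13 mm farther back than shut.
Start: joints at [-1.29, 0.536, -0.004, 1.538, 0.003, 1.067, -0.071], TCP at [220.924, 611.296, 231.29] pointing down, gripper open.
Joint ranges: [-2.7, 2.7], [-0.37, 2.16], [-1.27, 1.26], [0.24, 2.4], [-1.31, 4.45], [0.19, 1.91], [-2.76, 2.76]. Speed limits (rad/s): [2.39, 2.39, 3.14, 3.14, 3.14, 3.14, 3.14].

### API

Orientations are given as [roll, pitch, yaw] about the fixed x, y, z axes, in that order (R = Rz(yaw) Ry(pitch) Rx(roll)).
In Python, from plant import bot gives the robot as it stands.
- The arm moves only by the tool apply_moves, never from a script. Its argument "plan" is a list of rows, each a list of 3 entries, a list of its own where there are three numbers: the shift along the tool's x, y, z in units of 25 mm (1.0 is 25 mm), then the turn, a rotation vector about the tool's x, y, z in degrees, then the opening, from -1 (shut) to 1 (fully open), so that 0 is half open. A call has exactly 10 rows; each row shifts and turns the commanded pose from where the row before left it, along the tool's axes as they then stand; what a row does not reach is not made up. A row lasts 1/8 s, in which the tool goes at most 62.5 mm and 10.7 degrees, less where a joint would pass 70% of its speed; a pose out of reach is approached as far as the arm can. A call is refused whole if a number of a shift passes 1 or a number of a turn 10.7, either way. A call with a gripper value outside its range is refused whole. The fingers move at their own pace and stop on an object; "newtons" is the grip in N (left out, the last holds). Time passes only in rows, so rows that do not move let the fingers close, or fill a call up. It gives the time, the measured TCP pose, the force and the opening at its end, in the units of the state.
- bot.sense(): the state, without advancing time (a new reading comes with each control period).
- bot.capture(name): name is "scene" or "top"; returns the picture (384x512x3 uint8, red, green, blue); there is no depth.
- bot.get_calibration(name): a dict with "camera_matrix" (3x3 intrinsics, pixels), "k1" (the pictures are not rectified: a ray, as slopes to the right and down, at radius r is drawn at 1 + k1 r^2 times it, then the intrinsics apply), "R" (3x3) and "t" (3): a world point X has camera coordinates R X + t. Camera axes: x right, y down, z forward; pixel columns grow to the right and rows downward; lengths in mm; the calibration is good to about 2 mm. A picture is of the moment at which its call begins. get_calibration takes no time and is no camera call.
- bot.close_job(): hands the job in, once; it reports no verdict.
The state is a dict: "time": time; "joint_positions": joint angles; "qd": joint speeds; "effort": joint torques, N m; "position": TCP position; "orientation": TCP orientation; "ft_force": force on the tool from outside, world axes, zero at the start; "wrist_torque": the same for the moment, N m; "finger_gap": finger opening in mm.
Only numpy, scipy, OpenCV 4.12 (cv2) and the standard library are available. Lean on these libraries where they do the work, as an engineer would, in place of code of your own. Each camera call takes 0.05 s, during which the arm holds its last target.

### The job

Take the loose red crank from its grey rest and put its socket down the black collar of the blue gas valve, gently feeling for the hidden square spindle until the crank drops fully home on it without forcing it. Then crank the valve anticlockwise until the black pointer stands at the green mark, and let go, leaving the crank seated in the collar. Do not disturb the other things on the bench.

Things in the scene. Friction and masses are not known exactly. Their poses are not given: they have to be found in the camera images.
- crank_hub (a point): Centre of the red grip block on the axis of the loose crank, 34 (crank x) x 24 (crank y, the width to grip) x 36 mm high. Crank z is up along its axis, x points along its arm to the knob. The arm below the block is 18 mm wide, 10 mm thick, its underside 28 mm below this point; its foot is 86 mm below this point. The crank stands upright in its rest.
- crank_knob (a point): Centre of the black upright crank knob, 20 mm in diameter, 42 mm tall, which spins freely on the crank's arm 80 mm from the crank's axis (along crank x), 5 mm higher than crank_hub; its lower end is 2 mm above the arm's top.
- crank_foot (a point): Centre of the open lower end of the crank's square socket: 23.2 mm across flats inside, 24 mm deep, 40 mm over its outside corners; above it a round shank 37 mm across. Its flats face crank +x, -x, +y and -y. 86 mm below crank_hub.
- crank: The whole loose crank, about 0.35 kg; origin at its foot's centre, axes as for crank_hub.
- rest: Grey rest with a cup, fixed: base 85 x 85 x 6 mm, cup 60 mm outside, 46 mm inside, rim 26 mm above the bench. Origin under its centre. The crank's foot stands in it 6 mm above the bench.
- valve: The fixed gas valve; origin under its centre, on the collar's axis. Blue base 170 x 170 x 36 mm, white dial 164 mm across with its top 40 mm above the bench, copper stubs to both sides along the valve's y, out to 141 mm. Wedging crank and valve with over 60 N of contact force before the crank is home damages it: press with 5 to 10 N, never over 20 N.
- well_mouth (a point): Centre of the rim of the valve's black guard collar, 90 mm above the bench, axes of the valve (z up). The collar is 48 mm deep, 43 mm inside, flaring to 52 mm over its top 10 mm. With socket and spindle out of step the crank stops with its foot about 31 mm below the rim; in step (every 90 degrees, within about 4 degrees) it drops to about 46 mm below the rim, fully home.
- spindle_tip (a point): Tip of the hidden steel spindle on the collar's axis, 22 mm below the rim: a centring cone (11 mm wide at its tip) 9 mm high on a square 22 mm across flats, its top edge bevelled by 1.3 mm. How it is turned is not given (the axes here are the valve's); it is linked to the pointer with free play of about 23 degrees either way, so the pointer does not tell it either.
- stem (a joint): Angle of valve stem and black pointer, rad, growing anticlockwise from above; 2.0 is at the green mark. Starts at 0.2 to 0.7, stops at 0 and 2.6, needs about 0.45 N m (6 N at the crank's knob), stays where left, and follows the crank only once the free play (up to 0.8 rad, plus 0.15 rad between socket and square) is taken up.
- pointer_tip (a point): Tip of the black pointer over the white dial, 73 mm from the collar's axis, 44 mm above the bench.
- green_mark (a point): The green bar on the dial, 73 mm from the collar's axis, 44 mm above the bench: the pointer tip is to stand here. A red bar marks the closed end, joint value 0.
- amber_bottle: Bystander: brown glass bottle with black cap, 76 mm wide, 165 mm tall; origin under its centre.
- amber_jar: Bystander: brown glass jar with black lid, 84 mm wide, 100 mm tall; origin under its centre.
- beaker: Bystander: white plastic beaker, 84 mm wide, 100 mm tall; origin under its centre.
- wrench: Bystander: steel wrench 170 mm long lying flat along its own x; origin under its middle.
- green_carton: Bystander: white glove carton with a green band, 120 x 230 x 70 mm tall; origin under its centre.
- purple_carton: Bystander: white glove carton with a purple band, 120 x 230 x 70 mm tall; origin under its centre.
- screw_cap: Bystander: black screw cap, 38 mm wide, 20 mm tall; origin under its centre.

How it is judged (in metres and radians):
On the way:
1. the crank is fully home on the square spindle in the collar, the pointer still well short of the green mark (z of crank_foot in the frame of well_mouth below -0.041 m and horizontal distance between crank_foot and well_mouth below 0.005 m and angle between crank_hub's own z axis and vertical below 0.12 rad and value of joint stem below 1.6 rad), for 0.2 s.
At the end, for the whole second after the job is handed in: The pointer stands within 0.14 rad (8 degrees) of the green mark, and the crank is still fully home in the collar (foot at least 41 mm below the rim, within 5 mm of its axis, within 7 degrees of upright), released and at rest (z of crank_foot in the frame of well_mouth below -0.041 m and horizontal distance between crank_foot and well_mouth below 0.005 m and angle between crank_hub's own z axis and vertical below 0.12 rad and value of joint stem between 1.86 and 2.14 rad and linear speed of crank below 0.02 m/s and angular speed of crank below 0.1 rad/s); the robot touches nothing.
It fails at once if the crank is forced: more than 60 N between crank and valve while it is in the collar's mouth but not yet home (contact force between crank and valve above 60 N and z of crank_foot in the frame of well_mouth above -0.041 m).
It fails at once if a bystander is moved by more than 30 mm (distance of any of amber_bottle, amber_jar, beaker, wrench, green_carton, purple_carton, screw_cap from where it was at the start of the episode above 0.03 m).
It also fails if it takes over 67 s, if anything falls off the work surface, if the arm or the gripper's body presses on something with over 40 N, if the wrist force passes 120 N, or if a joint passes its speed limit or range.

## Working session

There is one attempt and no reset: what is moved stays moved. The work goes in short steps, Python scripts to look and compute and a tool call to move; the robot and the scene stay as the last step left them, time stands still between calls to the robot, and variables do not carry over. Pictures are saved under pics/ and viewed, and the job is handed in when it is done.

Besides the shell and the picture viewer there is one more tool, called after "Emit:" in YAML: its name, and indented under it one key for each argument. apply_moves: Moves the arm, as the interface text tells. Its arguments: {"type":"object","properties":{"plan":{"type":"array","items":{"type":"array"}},"newtons":{"type":"number"}},"required":["plan"]}

```bash
ls; mkdir -p pics; python3 - <<'E'
from plant import bot
import cv2,json
print(bot.sense())
for n in ("scene","top"):
    im=bot.capture(n); cv2.imwrite(f"pics/{n}0.png",im[:,:,::-1])
    print(n,bot.get_calibration(n))
E
```

```text
pics
{'time': 0.0, 'joint_positions': array([-1.29017841,  0.53715874, -0.00444091,  1.53887623,  0.00260459,
        1.06729127, -0.07120372]), 'qd': array([ 0.00251926,  0.00013431,  0.00028165, -0.00225706,  0.00126326,
       -0.00190075, -0.00033413]), 'effort': array([ 1.13829478e-04, -5.83403528e+01,  1.04826629e+00, -2.59100747e+01,
        1.23168086e-02,  9.66817257e-03,  2.07869647e-05]), 'position': array([220.74213975, 610.69841526, 230.4166685 ]), 'orientation': array([3.14146297e+00, 1.72295906e-03, 1.22405071e+00]), 'ft_force': array([ 0.47173026,  0.29105048, -0.19816743]), 'wrist_torque': array([-0.0216593 ,  0.01012367, -0.01356081]), 'finger_gap': 85.46052139477817}
scene {'camera_matrix': array([[480.1141242 ,   0.        , 250.48741197],
       [  0.        , 480.1141242 , 189.04738018],
       [  0.        ,   0.        ,   1.        ]]), 'k1': -0.18354082322425727, 'R': array([[ 0.86207039,  0.50669243, -0.00987096],
       [ 0.32957933, -0.57531917, -0.74858888],
       [-0.38498327,  0.64208304, -0.66296097]]), 't': array([-468.53676902, -120.50001414, 1551.71169189])}
top {'camera_matrix': array([[412.65194252,   0.        , 255.11272434],
       [  0.        , 412.65194252, 195.00505264],
       [  0.        ,   0.        ,   1.        ]]), 'k1': -0.07232958446640385, 'R': array([[-0.01656347, -0.99975354, -0.01478182],
       [-0.99367982,  0.01810082, -0.11078253],
       [ 0.11102279,  0.01285345, -0.99373474]]), 't': array([  10.2994667 ,  577.33296251, 1453.06005917])}
```

View pics/scene0.png

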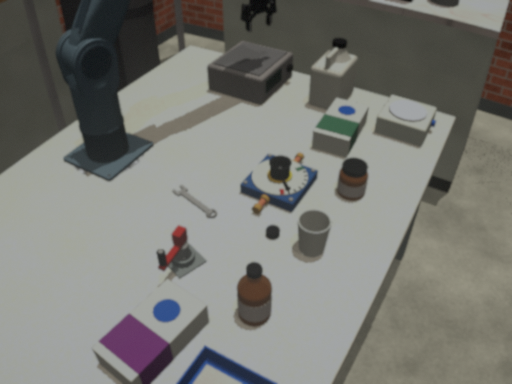

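View pics/top0.png

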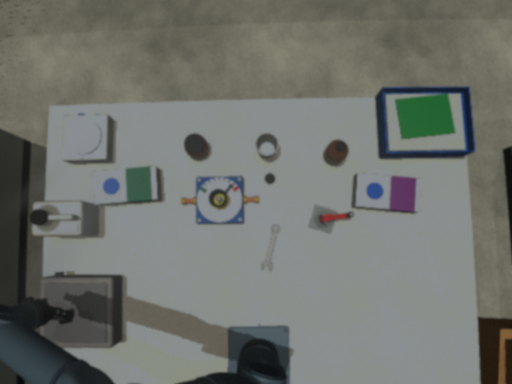

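The arm stands clear of both. In the top view the valve is near (220,200), the crank near (322,217) with its knob near (350,214), the wrench at (270,248) and the screw cap at (270,179).

```bash
cat > h.py <<'E'
import numpy as np, cv2
from plant import bot
C={n:bot.get_calibration(n) for n in("scene","top")}
def proj(n,X):
    c=C[n]; X=np.atleast_2d(X)@c["R"].T+c["t"]; s=X[:,:2]/X[:,2:]
    s=s*(1+c["k1"]*(s**2).sum(1,keepdims=True)); K=c["camera_matrix"]
    return s*[K[0,0],K[1,1]]+K[:2,2]
def ray(n,uv):
    c=C[n];K=c["camera_matrix"]
    s=cv2.undistortPoints(np.array(uv,float).reshape(-1,1,2),K,np.array([c["k1"],0,0,0,0.])).reshape(-1,2)
    d=np.c_[s,np.ones(len(s))]@c["R"]; o=-c["R"].T@c["t"]
    return o,d
def onz(n,uv,z):
    o,d=ray(n,uv); return o+d*((z-o[2])/d[:,2])[:,None]
def tri(uv1,uv2):
    o1,d1=ray("scene",uv1);o2,d2=ray("top",uv2);d1=d1[0];d2=d2[0]
    s=np.linalg.lstsq(np.c_[d1,-d2],o2-o1,rcond=None)[0]
    a=o1+s[0]*d1;b=o2+s[1]*d2
    return (a+b)/2,np.linalg.norm(a-b)
E
python3 - <<'E'
import cv2,numpy as np
s=cv2.imread("pics/scene0.png");t=cv2.imread("pics/top0.png")
def crop(im,x,y,w,h,k): return cv2.resize(im[y:y+h,x:x+w],None,fx=k,fy=k,interpolation=cv2.INTER_CUBIC)
a=crop(s,140,210,80,60,5);b=crop(s,230,145,100,75,4);c=crop(t,295,190,80,60,5);d=crop(t,175,165,100,75,4)
cv2.imwrite("pics/crop0.png",np.vstack([np.hstack([a,b]),np.hstack([c,d])]))
E
```

```text
(no output)
```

View pics/crop0.png

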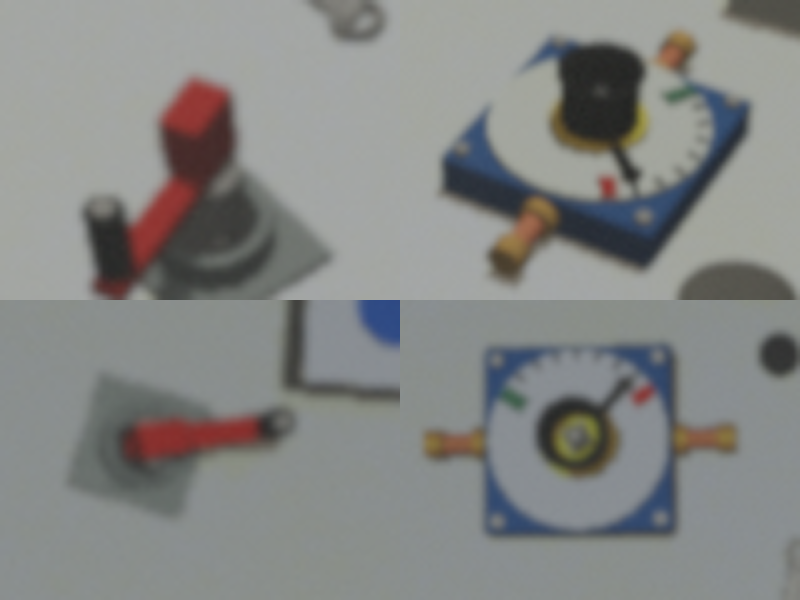

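```bash
python3 - <<'E'
from h import *
t=cv2.imread("pics/top0.png");s=cv2.imread("pics/scene0.png")
def comps(m,mn=8):
    n,l,st,ce=cv2.connectedComponentsWithStats(m.astype(np.uint8)); return [(st[i],ce[i]) for i in range(1,n) if st[i][4]>=mn]
for nm,im in(("top",t),("scene",s)):
    hsv=cv2.cvtColor(im,cv2.COLOR_BGR2HSV);H,S,V=[hsv[:,:,i].astype(int) for i in range(3)]
    print(nm,"red");[print(a,b.round(1)) for a,b in comps(((H<8)|(H>172))&(S>120)&(V>50))]
    print("blue");[print(a,b.round(1)) for a,b in comps((abs(H-110)<12)&(S>100)&(V>40),30)]
    print("green");[print(a,b.round(1)) for a,b in comps((abs(H-65)<22)&(S>70)&(V>40))]
    print("black");[print(a,b.round(1)) for a,b in comps((V<50),10) if 140<b[0]<380 and 130<b[1]<290]
hsv=cv2.cvtColor(t,cv2.COLOR_BGR2HSV)
m=((abs(hsv[:,:,0].astype(int)-110)<14)&(hsv[:,:,1]>90)).astype(np.uint8); m[:,:185]=0;m[:,255:]=0;m[:170]=0;m[230:]=0
pts=np.argwhere(m)[:,::-1].astype(float)
w=onz("top",pts,36)[:,:2].astype(np.float32); r=cv2.minAreaRect(w); print("base",r)
E
```

```text
top red
[321 214  26   7 124] [332.1 216.9]
blue
[ 379   87   96   69 1423] [434.2 118.4]
[230 177  12  13  49] [237.1 181.7]
[104 179  15  15 174] [110.8 185.8]
[197 178  12  12  52] [201.1 182.5]
[367 183  16  16 195] [374.4 190.4]
[230 209  13  14  61] [237.4 216.4]
[197 210  14  13  61] [201.9 217.6]
green
[ 396   94   59   45 2102] [424.7 115.9]
[127 168  24  34 725] [138.5 184.4]
black
[187 136  12   9  36] [192.9 139.9]
[192 141  12  13  30] [199.4 147.9]
[336 142   9   9  61] [340.  146.5]
[211 191  10  11  25] [213.9 194.2]
scene red
[169   0   4   4  10] [170.5   0.9]
[154   6   5   5  12] [155.6   7.8]
[197   7   5   4   8] [198.8   8.2]
[161  10   6   5  12] [163.8  11.9]
[167  14   4   6  10] [168.1  16.7]
[507  25   5   6  15] [509.1  27.5]
[502  42   5   6  14] [504.5  44.4]
[495  49   8   7  12] [497.8  52.2]
[503  52   8   6  16] [506.5  55.1]
[173 227  12  11  91] [178.7 232.1]
[166 245  14  18 116] [172.1 253.1]
blue
[339 106  16   8  91] [346.4 109.8]
[307 168   9  16  62] [310.5 174.7]
[242 176  18  16  87] [250.3 184.6]
[273 190  31  15 144] [288.8 197.5]
[154 300  26  22 435] [166.3 310.2]
[ 177  347   99   37 1297] [221.  368.7]
green
[318 116  40  20 462] [338.3 125.4]
black
[351 133   5  12  20] [353.2 138.2]
[271 158  19  22 333] [279.5 167.8]
[343 159  23  18 326] [354.1 167.8]
[267 227  11  11  97] [272.4 232.1]
[159 255   6  10  48] [161.7 259.3]
[248 264  13  15 145] [253.7 271.2]
base ((562.7352905273438, 128.741455078125), (161.71507263183594, 162.7734375), 89.93533325195312)
```

```bash
python3 - <<'E'
from h import *
t=cv2.imread("pics/top0.png");s=cv2.imread("pics/scene0.png")
# collar outline: guess center, project circles
def draw(im,n,P,col):
    for p in proj(n,P): cv2.circle(im,tuple(int(round(v*16)) for v in (p*8)),16,col,-1,cv2.LINE_AA,4)
# crops scaled 8
ta=cv2.resize(t[180:220,195:245],None,fx=8,fy=8,interpolation=cv2.INTER_CUBIC)
sa=cv2.resize(s[148:198,250:310],None,fx=8,fy=8,interpolation=cv2.INTER_CUBIC)
sb=cv2.resize(s[220:275,150:210],None,fx=8,fy=8,interpolation=cv2.INTER_CUBIC)
tb=cv2.resize(t[200:235,305:357],None,fx=8,fy=8,interpolation=cv2.INTER_CUBIC)
for nm,i in(("ta",ta),("sa",sa),("sb",sb),("tb",tb)):
    i=np.clip(i.astype(float)*1.7,0,255).astype(np.uint8); cv2.imwrite(f"pics/{nm}.png",i)
# white dial ellipse centre
for n,im in(("top",t),("scene",s)):
    hsv=cv2.cvtColor(im,cv2.COLOR_BGR2HSV)
    b=((abs(hsv[:,:,0].astype(int)-110)<14)&(hsv[:,:,1]>80)).astype(np.uint8)
    x0,x1,y0,y1=(190,250,170,230) if n=="top" else (238,322,150,212)
    k=np.zeros_like(b);k[y0:y1,x0:x1]=b[y0:y1,x0:x1]
    p=np.argwhere(k)[:,::-1].astype(float); w=onz(n,p,40)[:,:2]
    # per-angle nearest blue = dial edge
    c=np.array([562.7,128.7])
    for _ in range(5):
        d=w-c; a=np.arctan2(d[:,1],d[:,0]); r=np.hypot(*d.T)
        q=[]
        for k0 in np.arange(-np.pi,np.pi,.12):
            mm=(a>=k0)&(a<k0+.12)
            if mm.sum(): 
                i=np.where(mm)[0][r[mm].argmin()]
                if 75<r[i]<92:q.append(w[i])
        q=np.array(q); A=np.c_[2*q,np.ones(len(q))]; x=np.linalg.lstsq(A,(q**2).sum(1),rcond=None)[0]; c=x[:2]
    print(n,c,np.sqrt(x[2]+c@c),len(q))
E
```

```text
top [563.47828603 129.48388759] 84.87165468596865 32
scene [564.98286653 128.77448991] 86.15766645824094 34
```

```bash
python3 - <<'E'
import cv2,numpy as np
L=[cv2.imread(f"pics/{n}.png") for n in("ta","sa","sb","tb")]
W=np.zeros((600,800,3),np.uint8)
pos=[(0,0),(0,400)]
out=np.zeros((860,1000,3),np.uint8)
out[0:320,0:400]=L[0];out[0:400,420:900]=L[1];out[410:850,420:900]=L[2];out[410:690,0:416]=L[3]
cv2.imwrite("pics/mont.png",cv2.resize(out,(698,600)))
E
```

```text
(no output)
```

View pics/mont.png

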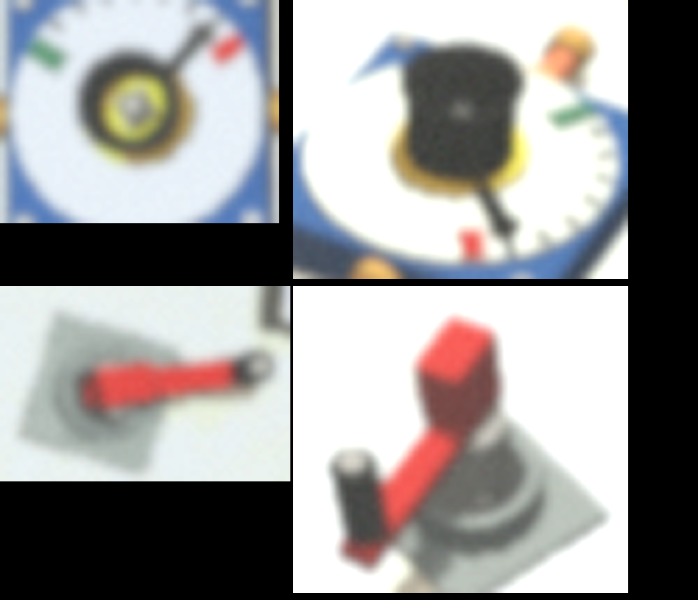

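```bash
python3 - <<'E'
from h import *
k=.698
def T(x,y,ox,oy,cx,cy): return [cx+((x/k-ox)+.5)/8-.5, cy+((y/k-oy)+.5)/8-.5]
ta=lambda x,y:T(x,y,0,0,195,180); sa=lambda x,y:T(x,y,420,0,250,148); sb=lambda x,y:T(x,y,420,410,150,220); tb=lambda x,y:T(x,y,0,410,305,200)
print("collar top",onz("top",ta(130,103),90)[0],"scene rim",onz("scene",sa(463,75),90)[0])
c=np.array([564,129.])
for n,p in(("green",(45,53)),("red",(228,47)),("ptr",(211,27))):
    w=onz("top",ta(*p),44)[0][:2]-c; print(n,np.hypot(*w),np.degrees(np.arctan2(w[1],w[0])))
for n,p in(("green",(570,116)),("red",(471,243)),("ptr",(509,250))):
    w=onz("scene",sa(*p),44)[0][:2]-c; print(n,np.hypot(*w),np.degrees(np.arctan2(w[1],w[0])))
print("hubtop scene corners",onz("scene",[sb(455,318),sb(495,335),sb(457,385),sb(418,362)],110), "knob",onz("scene",sb(352,460),118),"top knob",onz("top",tb(258,364),118))
h=onz("scene",[sb(455,318),sb(495,335),sb(457,385),sb(418,362)],110).mean(0);print(h)
kn=onz("scene",sb(352,460),118)[0]; d=kn-h;print("arm",np.hypot(*d[:2]),np.degrees(np.arctan2(d[1],d[0])))
# rest centre from grey base in top at z=6 : corners
q=onz("top",[tb(55,310),tb(183,350),tb(145,473),tb(20,437)],6);print("rest",q.mean(0),q)
print("top hub expectation px",proj("top",h),proj("top",kn))
# bright-red top face in top view
t=cv2.imread("pics/top0.png")[205:230,315:355];hsv=cv2.cvtColor(t,cv2.COLOR_BGR2HSV)
print(hsv[:,:,1][3:22]); print(hsv[:,:,2][3:22])
E
```

```text
collar top [562.85302886 128.70621613  90.        ] scene rim [562.74507646 134.29589656  90.        ]
green 69.6755206052199 57.916819167892974
red 70.31832599997055 -56.61456210121605
ptr 70.60563235388844 -42.758885665332514
green 66.75006851529008 55.437792699139266
red 71.65214552751945 -56.81272626664517
ptr 80.1006165926694 -43.56063712620545
hubtop scene corners [[ 479.09969404 -229.29970835  110.        ]
 [ 500.08184134 -228.78305065  110.        ]
 [ 503.37888604 -260.48284944  110.        ]
 [ 481.03932911 -258.22566113  110.        ]] knob [[ 496.31171586 -321.19426768  118.        ]] top knob [[ 499.15793693 -322.62888105  118.        ]]
[ 490.89993763 -244.19781739  110.        ]
arm 77.18640230106219 -85.9795164571418
rest [ 489.59766402 -243.59495555    6.        ] [[ 543.98419341 -215.41758849    6.        ]
 [ 516.22274574 -298.30597532    6.        ]
 [ 436.65629786 -270.62011616    6.        ]
 [ 461.52741909 -190.03614222    6.        ]]
top hub expectation px [[327.30990801 216.52414308]] [[350.377123   214.34891882]]
[[ 16  16  16  16  14  14  14  12  14  11  
[... 5604 characters left out ...]
 142 142 142
  142 142 142 141]
 [101  92  90  90  86  79  71  66  67  74  81  84  84  89  92  94  96 100
  107 122 136 142 142 141 142 142 142 142 142 143 143 142 143 142 143 143
  142 141 142 143]
 [106  98  91  91  89  87  82  78  75  75  77  83  88  94  96  99 103 106
  116 128 138 143 142 143 142 142 143 143 142 142 141 142 143 142 142 143
  143 143 142 141]
 [111 103  95  90  88  88  88  87  86  83  83  87  90  94  98 103 107 113
  124 134 140 142 143 142 143 142 142 142 142 142 142 143 142 143 143 142
  142 142 142 141]
 [110 106 101  95  91  89  88  90  91  90  89  91  95  98 102 106 109 117
  128 137 142 143 143 142 142 143 142 142 143 142 143 142 143 143 142 143
  142 142 143 142]]
```

The crank axis is at about (490.5, -244) with its arm at about -85.5°. The valve axis is at about (564, 129), with the red mark at -57°, green at +57° and the pointer at -43°, so stem ≈ 0.25. First move: turn the tool and head for the crank.

Emit:
apply_moves:
  plan:
    - [[0, 0, 0], [0, 0, 9.4], 1]
    - [[0, 0, 0], [0, 0, 9.4], 1]
    - [[0, 0, 0], [0, 0, 9.4], 1]
    - [[0, 0, 0], [0, 0, 9.4], 1]
    - [[0, 0, 0], [0, 0, 9.4], 1]
    - [[0, 0, 0], [0, 0, 9.4], 1]
    - [[0, 0, 0], [0, 0, 9.2], 1]
    - [[1, 1, 0], [0, 0, 0], 1]
    - [[1, 1, 0], [0, 0, 0], 1]
    - [[1, 1, 0], [0, 0, 0], 1]
  newtons: 60

```text
time: 1.35
position: [302.2, 541.4, 230.9]
orientation: [3.141, 0.0, 0.079]
ft_force: [-0.0, 0.6, 0.2]
finger_gap: 85.1
```

Emit:
apply_moves:
  plan:
    - [[1, 1, 0], [0, 0, 0], 1]
    - [[1, 1, 0], [0, 0, 0], 1]
    - [[1, 1, 0], [0, 0, 0], 1]
    - [[1, 1, 0], [0, 0, 0], 1]
    - [[1, 1, 0], [0, 0, 0], 1]
    - [[0, 1, 0], [0, 0, 0], 1]
    - [[0, 1, 0], [0, 0, 0], 1]
    - [[0, 1, 0], [0, 0, 0], 1]
    - [[0, 1, 0], [0, 0, 0], 1]
    - [[0, 1, 0], [0, 0, 0], 1]

```text
time: 2.6
position: [446.0, 301.6, 231.3]
orientation: [3.142, -0.0, 0.079]
ft_force: [0.9, -0.0, -0.2]
finger_gap: 85.4
```

Emit:
apply_moves:
  plan:
    - [[0, 1, 0], [0, 0, 0], 1]
    - [[0, 1, 0], [0, 0, 0], 1]
    - [[0, 1, 0], [0, 0, 0], 1]
    - [[0, 1, 0], [0, 0, 0], 1]
    - [[0, 1, 0], [0, 0, 0], 1]
    - [[0, 1, 0], [0, 0, 0], 1]
    - [[0, 1, 0], [0, 0, 0], 1]
    - [[0, 1, 0], [0, 0, 0], 1]
    - [[0, 1, 0], [0, 0, 0], 1]
    - [[0, 1, 0], [0, 0, 0], 1]

```text
time: 3.85
position: [465.5, 52.4, 231.4]
orientation: [-3.141, -0.0, 0.079]
ft_force: [-1.1, -0.4, 0.3]
finger_gap: 85.4
```

Emit:
apply_moves:
  plan:
    - [[0, 1, 0], [0, 0, 0], 1]
    - [[0, 1, 0], [0, 0, 0], 1]
    - [[0, 1, 0], [0, 0, 0], 1]
    - [[0, 1, 0], [0, 0, 0], 1]
    - [[0, 1, 0], [0, 0, 0], 1]
    - [[0, 1, 0], [0, 0, 0], 1]
    - [[0, 1, 0], [0, 0, 0], 1]
    - [[0, 1, 0], [0, 0, 0], 1]
    - [[0, 0, 0], [0, 0, 0], 1]
    - [[0, 0, 0], [0, 0, 0], 1]

```text
time: 5.1
position: [481.2, -144.9, 231.2]
orientation: [-3.141, 0.0, 0.079]
ft_force: [-0.2, -0.4, -0.6]
finger_gap: 85.3
```

```bash
cat >> h.py <<'E'
def rpy(o):
    from scipy.spatial.transform import Rotation as R
    return R.from_euler("xyz",o).as_matrix()
def info(tgt=None):
    s=bot.sense(); Rm=rpy(s["orientation"])
    print("t",round(s["time"],2),"pos",s["position"].round(1),"yaw",np.degrees(s["orientation"]).round(2),"F",s["ft_force"].round(1),"M",s["wrist_torque"].round(2),"gap",round(s["finger_gap"],1),"q",s["joint_positions"].round(2))
    if tgt is not None: print("move units",(Rm.T@(np.array(tgt)-s["position"])/25).round(3))
def snap(name,tag,x,y,w,h,k):
    im=bot.capture(name)[:,:,::-1]; c=cv2.resize(im[y:y+h,x:x+w],None,fx=k,fy=k,interpolation=cv2.INTER_CUBIC)
    cv2.imwrite(f"pics/{tag}_full.png",im); cv2.imwrite(f"pics/{tag}.png",np.clip(c*1.6,0,255).astype(np.uint8))
E
python3 - <<'E'
from h import *
info([490.5,-244,76])
snap("scene","a1",130,150,130,130,4.5)
E
```

```text
t 5.1 pos [ 481.2 -144.9  231.2] yaw [-1.7996e+02  1.0000e-02  4.5500e+00] F [-0.2 -0.4 -0.6] M [-0.03  0.02  0.05] gap 85.3 q [-0.25  0.31  0.55  1.95 -0.2   0.94  0.48]
move units [0.057 3.985 6.205]
```

View pics/a1.png

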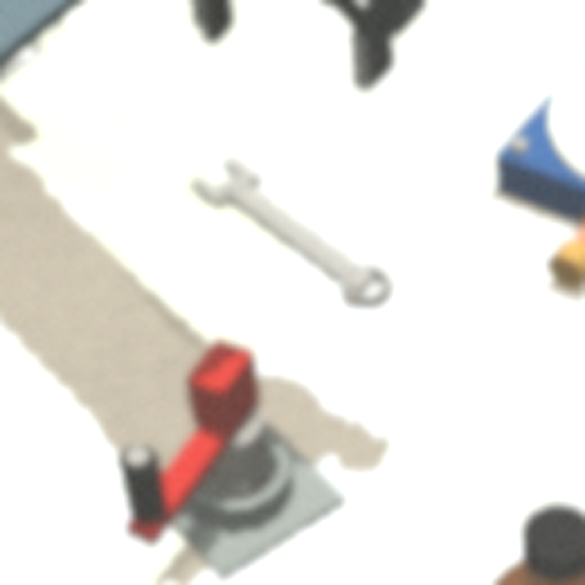

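The open fingers hang clear and the crank stands undisturbed in its rest. I'm moving over it.

Emit:
apply_moves:
  plan:
    - [[0, 1, 0], [0, 0, 0], 1]
    - [[0, 1, 0], [0, 0, 0], 1]
    - [[0, 1, 0], [0, 0, 0], 1]
    - [[0.06, 0.98, 0], [0, 0, 0], 1]
    - [[0, 0, 1], [0, 0, 0], 1]
    - [[0, 0, 1], [0, 0, 0], 1]
    - [[0, 0, 1], [0, 0, 0], 1]
    - [[0, 0, 0.8], [0, 0, 0], 1]
    - [[0, 0, 0], [0, 0, 0], 1]
    - [[0, 0, 0], [0, 0, 0], 1]

```text
time: 6.4
position: [491.5, -244.3, 137.0]
orientation: [3.141, -0.001, 0.08]
ft_force: [0.6, 0.3, 0.7]
finger_gap: 85.6
```

```bash
python3 - <<'E'
from h import *
info([490.5,-244,76])
snap("scene","a2",130,180,90,100,6)
snap("top","a3",285,180,90,70,6)
E
```

```text
t 6.4 pos [ 491.5 -244.3  137. ] yaw [ 1.7999e+02 -5.0000e-02  4.5800e+00] F [0.6 0.3 0.7] M [-0.02 -0.01 -0.04] gap 85.6 q [-0.    0.53  0.5   1.91 -0.35  0.79  0.78]
move units [-0.04  -0.014  2.441]
```

View pics/a2.png

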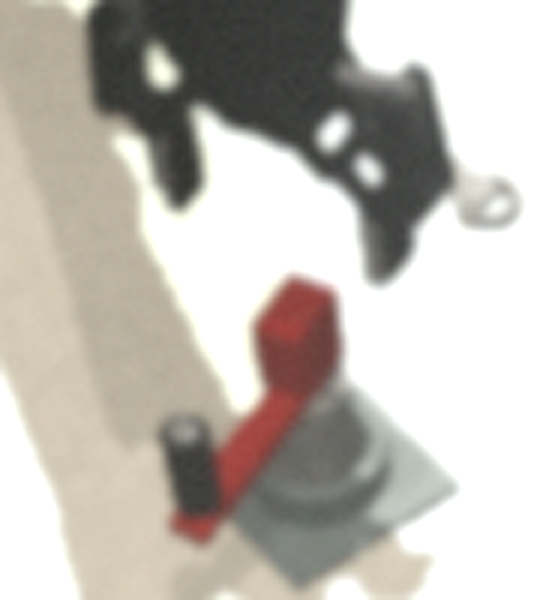

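View pics/a3.png

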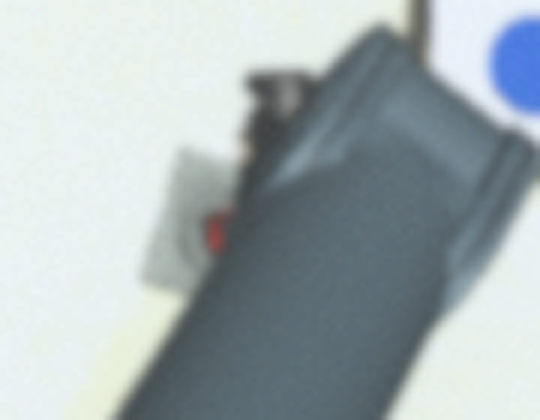

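The fingers straddle the red block, with its top near (178,228) in the scene view. I'm going down, then closing.

Emit:
apply_moves:
  plan:
    - [[-0.04, 0, 0.6], [0, 0, 0], 1]
    - [[0, 0, 0.6], [0, 0, 0], 1]
    - [[0, 0, 0.6], [0, 0, 0], 1]
    - [[0, 0, 0.6], [0, 0, 0], 1]
    - [[0, 0, 0], [0, 0, 0], 1]
    - [[0, 0, 0], [0, 0, 0], 0.3]
    - [[0, 0, 0], [0, 0, 0], -0.2]
    - [[0, 0, 0], [0, 0, 0], -0.6]
    - [[0, 0, 0], [0, 0, 0], -1]
    - [[0, 0, 0], [0, 0, 0], -1]
  newtons: 60

```text
time: 7.75
position: [490.1, -244.8, 76.7]
orientation: [3.141, -0.001, 0.079]
ft_force: [-1.0, 0.9, 5.7]
finger_gap: 23.5
```

Emit:
apply_moves:
  plan:
    - [[0, 0, 0], [0, 0, 0], -1]
    - [[0, 0, 0], [0, 0, 0], -1]
    - [[0, 0, 0], [0, 0, 0], -1]
    - [[0, 0, 0], [0, 0, 0], -1]
    - [[0, 0, 0], [0, 0, 0], -1]
    - [[0, 0, 0], [0, 0, 0], -1]
    - [[0, 0, 0], [0, 0, 0], -1]
    - [[0, 0, 0], [0, 0, 0], -1]
    - [[0, 0, 0], [0, 0, 0], -1]
    - [[0, 0, 0], [0, 0, 0], -1]

```text
time: 9.0
position: [490.1, -244.7, 76.7]
orientation: [3.142, -0.001, 0.079]
ft_force: [-1.9, 0.7, 5.5]
finger_gap: 23.4
```

```bash
python3 - <<'E'
from h import *
info()
snap("scene","a4",130,180,90,100,6)
E
```

```text
t 9.0 pos [ 490.1 -244.7   76.7] yaw [ 1.80e+02 -3.00e-02  4.53e+00] F [-1.9  0.7  5.5] M [0.18 0.25 0.  ] gap 23.4 q [ 0.05  0.63  0.44  1.93 -0.42  0.67  0.83]
```

View pics/a4.png

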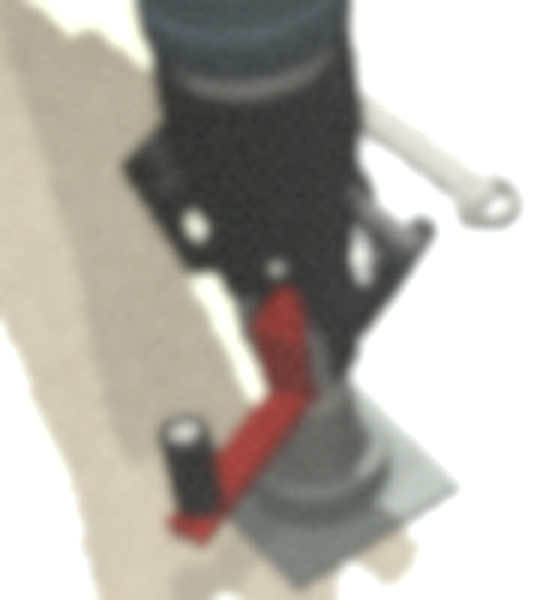

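Gripped, with a gap of 23.4 mm and the foot 70.7 mm below the TCP. Lifting straight up.

Emit:
apply_moves:
  plan:
    - [[0, 0, -0.2], [0, 0, 0], -1]
    - [[0, 0, -0.4], [0, 0, 0], -1]
    - [[0, 0, -0.6], [0, 0, 0], -1]
    - [[0, 0, -0.6], [0, 0, 0], -1]
    - [[0, 0, -0.6], [0, 0, 0], -1]
    - [[0, 0, -0.7], [0, 0, 0], -1]
    - [[0, 0, -0.7], [0, 0, 0], -1]
    - [[0, 0, -0.7], [0, 0, 0], -1]
    - [[0, 0, -0.5], [0, 0, 0], -1]
    - [[0, 0, 0], [0, 0, 0], -1]
  newtons: 80

```text
time: 10.3
position: [490.5, -244.9, 202.3]
orientation: [3.141, -0.002, 0.079]
ft_force: [0.2, -1.2, -5.0]
finger_gap: 22.9
```

```bash
python3 - <<'E'
from h import *
info([564,129,200])
snap("scene","a5",130,160,90,100,6)
E
```

```text
t 10.3 pos [ 490.5 -244.9  202.3] yaw [ 1.7996e+02 -1.0000e-01  4.5300e+00] F [ 0.2 -1.2 -5. ] M [ 0.   -0.02  0.  ] gap 22.9 q [-0.05  0.44  0.56  1.87 -0.29  0.91  0.72]
move units [  4.113 -14.676   0.089]
```

View pics/a5.png

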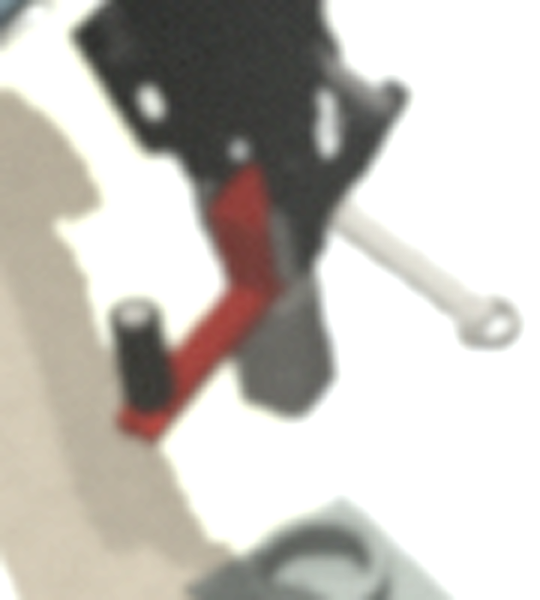

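```bash
python3 - <<'E'
from h import *
px=[130+137.5/6-.5,160+312.5/6-.5]
k=onz("scene",px,243.6)[0]; print(k, k-[490.5,-244.9,0])
tcp=np.array([490.5,-244.9]); y=np.radians(4.53)
for a in (76,78,80,82,84):
  d=np.array([np.sin(y),-np.cos(y)])*a; print(a,proj("scene",[*(tcp+d),243.6])-px)
# foot outline expectation: 4 corners for axis offset 0 at z=131.6 
for e in(-3,0,3):
  ax=tcp+np.array([np.sin(y),-np.cos(y)])*e
  print(e,(proj("scene",[[*ax,131.6]])-[130,160])*6)
E
```

```text
[ 498.83824226 -322.19360602  243.6       ] [  8.33824226 -77.29360602 243.6       ]
76 [[-0.40411249 -0.83486389]]
78 [[-0.94588741 -0.2323283 ]]
80 [[-1.48889663  0.37167887]]
82 [[-2.03314238  0.97716095]]
84 [[-2.57862688  1.58412124]]
-3 [[288.69455347 383.36083149]]
0 [[284.61047769 388.31819081]]
3 [[280.51359453 393.29171003]]
```

Emit:
apply_moves:
  plan:
    - [[0.2, -0.5, 0], [0, 0, 0], -1]
    - [[0.3, -1, 0], [0, 0, 0], -1]
    - [[0.3, -1, 0], [0, 0, 0], -1]
    - [[0.3, -1, 0], [0, 0, 0], -1]
    - [[0.3, -1, 0], [0, 0, 0], -1]
    - [[0.3, -1, 0], [0, 0, 0], -1]
    - [[0.3, -1, 0], [0, 0, 0], -1]
    - [[0.3, -1, 0], [0, 0, 0], -1]
    - [[0.3, -1, 0], [0, 0, 0], -1]
    - [[0.3, -1, 0], [0, 0, 0], -1]

```text
time: 11.6
position: [542.9, -0.1, 200.5]
orientation: [-3.141, 0.002, 0.08]
ft_force: [1.2, 0.2, -4.3]
finger_gap: 22.8
```

Emit:
apply_moves:
  plan:
    - [[0.3, -1, 0], [0, 0, 0], -1]
    - [[0.3, -1, 0], [0, 0, 0], -1]
    - [[0.3, -1, 0], [0, 0, 0], -1]
    - [[0.2, -1, 0], [0, 0, 0], -1]
    - [[0.1, -0.7, 0], [0, 0, 0], -1]
    - [[0, -0.4, 0], [0, 0, 0], -1]
    - [[0, 0, 0], [0, 0, 8], -1]
    - [[0, 0, 0], [0, 0, 10], -1]
    - [[0, 0, 0], [0, 0, 10], -1]
    - [[0, 0, 0], [0, 0, 10], -1]

```text
time: 12.85
position: [562.9, 126.7, 201.2]
orientation: [3.141, 0.0, -0.591]
ft_force: [-0.1, 0.4, -5.0]
finger_gap: 23.0
```

Emit:
apply_moves:
  plan:
    - [[0, 0, 0], [0, 0, 10], -1]
    - [[0, 0, 0], [0, 0, 10], -1]
    - [[0, 0, 0], [0, 0, 10], -1]
    - [[0, 0, 0], [0, 0, 10], -1]
    - [[0, 0, 0], [0, 0, 10], -1]
    - [[0, 0, 0], [0, 0, 10], -1]
    - [[0, 0, 0], [0, 0, 10], -1]
    - [[0, 0, 0], [0, 0, 7], -1]
    - [[0, 0, 0], [0, 0, 0], -1]
    - [[0, 0, 0], [0, 0, 0], -1]

```text
time: 14.1
position: [563.1, 127.1, 201.3]
orientation: [3.141, -0.0, -1.926]
ft_force: [0.9, 0.9, -3.6]
finger_gap: 23.3
```

```bash
python3 - <<'E'
from h import *
info([564,129,200])
snap("scene","b1",220,90,110,110,5.4)
snap("top","b2",170,150,100,100,5.5)
E
```

```text
t 14.1 pos [563.1 127.1 201.3] yaw [ 1.7999e+02 -1.0000e-02 -1.1035e+02] F [ 0.9  0.9 -3.6] M [-0.02 -0.   -0.  ] gap 23.3 q [-0.98  0.64  0.98  1.8  -0.61  1.04 -1.69]
move units [-0.082 -0.008  0.051]
```

View pics/b1.png

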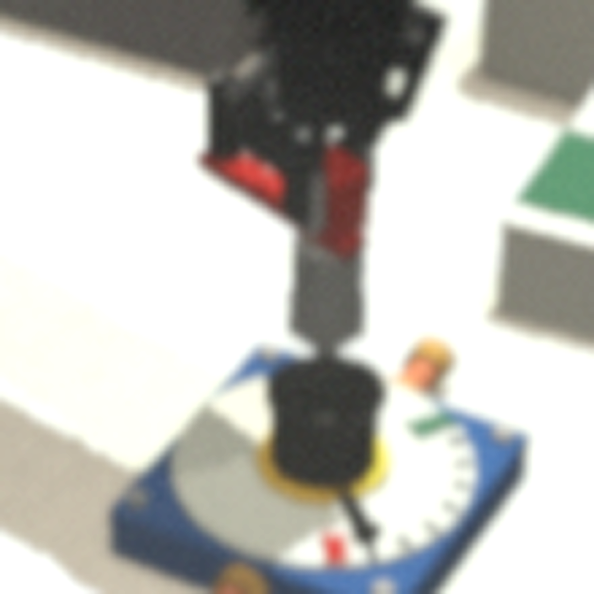

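View pics/b2.png

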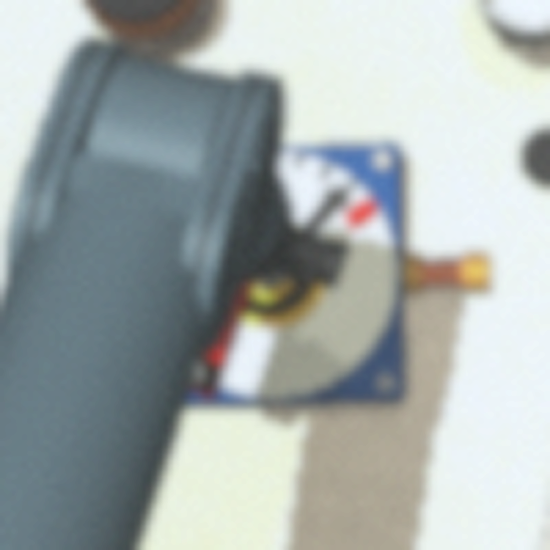

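```bash
python3 - <<'E'
from h import *
im=cv2.imread("pics/b1_full.png"); g=cv2.cvtColor(im,cv2.COLOR_BGR2GRAY).astype(float)
def edges(y,x0,x1,bgfrac=.5):
    r=g[y,x0:x1]; t=(r.min()+np.percentile(r,90))/2 ; 
    m=np.where(r<t)[0]; 
    def sub(i,j): return x0+i+(t-r[i])/(r[j]-r[i])
    a=m[0];b=m[-1]; return sub(a-1,a),sub(b,b+1)
for y in range(136,152): 
    try:
        e=edges(y,262,305); print(y,np.round(e,2),round(sum(e)/2,2))
    except Exception as ex: print(y,ex)
for y in range(158,178,2):
    e=edges(y,262,305); print(y,np.round(e,2),round(sum(e)/2,2))
for z in (131,150,90,60): print(z,proj("scene",[563.1,127.1,z]),proj("scene",[563.1+.862*2,127.1+.507*2,z]))
E
```

```text
136 [274.2 286.8] 280.5
137 [274.09 286.7 ] 280.4
138 [274.   286.73] 280.37
139 [273.9  286.76] 280.33
140 [273.91 286.7 ] 280.3
141 [273.92 286.58] 280.25
142 [273.82 286.55] 280.18
143 [273.67 286.62] 280.14
144 [273.42 286.74] 280.08
145 [273.32 286.85] 280.08
146 [273.32 286.92] 280.12
147 [273.29 286.9 ] 280.1
148 [273.22 286.89] 280.05
149 [273.14 286.84] 279.99
150 [273.19 286.76] 279.97
151 [273.63 286.48] 280.06
158 [264.77 301.65] 283.21
160 [269.18 300.18] 284.68
162 [269.14 290.58] 279.86
164 [269.37 290.29] 279.83
166 [269.95 289.4 ] 279.68
168 [270.07 300.97] 285.52
170 [269.75 288.98] 279.36
172 [268.53 288.99] 278.76
174 [266.5  289.01] 277.76
176 [267.07 288.67] 277.87
131 [[279.32120237 150.80703929]] [[280.04129634 150.80250807]]
150 [[279.51787241 145.2824566 ]] [[280.24456693 145.27803489]]
90 [[278.90421674 162.39668466]] [[279.61035415 162.39194507]]
60 [[278.60555109 170.59809953]] [[279.30172285 170.59322932]]
```

Emit:
apply_moves:
  plan:
    - [[-0.05, 0.02, 0.3], [0, 0, 0], -1]
    - [[0, 0, 0.4], [0, 0, 0], -1]
    - [[0, 0, 0.4], [0, 0, 0], -1]
    - [[0, 0, 0.3], [0, 0, 0], -1]
    - [[0, 0, 0.15], [0, 0, 0], -1]
    - [[0, 0, 0.1], [0, 0, 0], -1]
    - [[0, 0, 0.1], [0, 0, 0], -1]
    - [[0, 0, 0.1], [0, 0, 0], -1]
    - [[0, 0, 0], [0, 0, 0], -1]
    - [[0, 0, 0], [0, 0, 0], -1]

```text
time: 15.45
position: [563.3, 128.7, 155.2]
orientation: [-3.141, 0.0, -1.928]
ft_force: [-0.2, 0.0, -5.0]
finger_gap: 22.9
```

```bash
python3 - <<'E'
from h import *
info([563,128.4,200])
E
```

```text
t 15.45 pos [563.3 128.7 155.2] yaw [-1.7999e+02  1.0000e-02 -1.1047e+02] F [-0.2  0.  -5. ] M [-0.02 -0.06  0.03] gap 22.9 q [-0.94  0.69  0.92  1.84 -0.67  0.96 -1.65]
move units [ 0.014  0.007 -1.793]
```

Emit:
apply_moves:
  plan:
    - [[0, 0, 0.05], [0, 0, 0], -1]
    - [[0, 0, 0.05], [0, 0, 0], -1]
    - [[0, 0, 0.05], [0, 0, 0], -1]
    - [[0, 0, 0.05], [0, 0, 0], -1]
    - [[0, 0, 0.05], [0, 0, 0], -1]
    - [[0, 0, 0.05], [0, 0, 0], -1]
    - [[0, 0, 0.05], [0, 0, 0], -1]
    - [[0, 0, 0.05], [0, 0, 0], -1]
    - [[0, 0, 0], [0, 0, 0], -1]
    - [[0, 0, 0], [0, 0, 0], -1]

```text
time: 16.7
position: [563.2, 128.7, 145.0]
orientation: [3.142, -0.0, -1.928]
ft_force: [0.3, -0.5, -3.9]
finger_gap: 23.0
```

```bash
python3 - <<'E'
from h import *
info([563,128.4,200])
E
```

```text
t 16.7 pos [563.2 128.7 145. ] yaw [ 180.     -0.   -110.47] F [ 0.3 -0.5 -3.9] M [ 0.14  0.02 -0.08] gap 23.0 q [-0.93  0.71  0.91  1.84 -0.69  0.94 -1.64]
move units [ 1.400e-02  2.000e-03 -2.198e+00]
```

Emit:
apply_moves:
  plan:
    - [[0, 0, 0.06], [0, 0, 0], -1]
    - [[0, 0, 0.06], [0, 0, 0], -1]
    - [[0, 0, 0.06], [0, 0, 0], -1]
    - [[0, 0, 0.06], [0, 0, 0], -1]
    - [[0, 0, 0.06], [0, 0, 0], -1]
    - [[0, 0, 0.06], [0, 0, 0], -1]
    - [[0, 0, 0.06], [0, 0, 0], -1]
    - [[0, 0, 0.06], [0, 0, 0], -1]
    - [[0, 0, 0], [0, 0, 0], -1]
    - [[0, 0, 0], [0, 0, 0], -1]

```text
time: 17.95
position: [563.1, 128.7, 133.0]
orientation: [3.141, -0.0, -1.928]
ft_force: [-1.0, 1.4, -5.0]
finger_gap: 22.8
```

```bash
python3 - <<'E'
from h import *
info([563,128.4,200])
E
```

```text
t 17.95 pos [563.1 128.7 133. ] yaw [ 179.99   -0.   -110.47] F [-1.   1.4 -5. ] M [0.28 0.02 0.03] gap 22.8 q [-0.92  0.72  0.89  1.85 -0.7   0.92 -1.63]
move units [ 1.40e-02  1.00e-03 -2.68e+00]
```

Emit:
apply_moves:
  plan:
    - [[0, 0, 0.02], [0, 0, 0], -1]
    - [[0, 0, 0.02], [0, 0, 0], -1]
    - [[0, 0, 0.02], [0, 0, 0], -1]
    - [[0, 0, 0.02], [0, 0, 0], -1]
    - [[0, 0, 0.02], [0, 0, 0], -1]
    - [[0, 0, 0.02], [0, 0, 0], -1]
    - [[0, 0, 0.02], [0, 0, 0], -1]
    - [[0, 0, 0], [0, 0, 0], -1]
    - [[0, 0, 0], [0, 0, 0], -1]
    - [[0, 0, 0], [0, 0, 0], -1]

```text
time: 19.2
position: [563.3, 128.7, 129.6]
orientation: [-3.141, 0.0, -1.928]
ft_force: [-0.4, 2.4, -1.7]
finger_gap: 22.9
```

```bash
python3 - <<'E'
from h import *
info([563,128.4,200])
E
```

```text
t 19.2 pos [563.3 128.7 129.6] yaw [-1.7999e+02  1.0000e-02 -1.1047e+02] F [-0.4  2.4 -1.7] M [0.42 0.18 0.04] gap 22.9 q [-0.92  0.73  0.89  1.85 -0.71  0.92 -1.62]
move units [ 0.013  0.006 -2.814]
```

Emit:
apply_moves:
  plan:
    - [[0, 0, 0.02], [0, 0, 0], -1]
    - [[0, 0, 0.02], [0, 0, 0], -1]
    - [[0, 0, 0], [0, 0, 0], -1]
    - [[0, 0, 0], [0, 0, 0], -1]
    - [[0, 0, 0], [0, 0, -2], -1]
    - [[0, 0, 0], [0, 0, -2], -1]
    - [[0, 0, 0], [0, 0, -2], -1]
    - [[0, 0, 0], [0, 0, 0], -1]
    - [[0, 0, 0], [0, 0, 0], -1]
    - [[0, 0, 0], [0, 0, 0], -1]

```text
time: 20.45
position: [564.0, 128.6, 129.4]
orientation: [-3.14, 0.001, -1.824]
ft_force: [-1.8, 1.5, 5.8]
finger_gap: 23.2
```

```bash
python3 - <<'E'
from h import *
info([563,128.4,200])
E
```

```text
t 20.45 pos [564.  128.6 129.4] yaw [-1.7992e+02  5.0000e-02 -1.0450e+02] F [-1.8  1.5  5.8] M [ 0.41  0.45 -0.02] gap 23.2 q [-0.91  0.71  0.86  1.85 -0.69  0.91 -1.54]
move units [ 0.017  0.033 -2.824]
```

Contact was as expected, with the foot about 31 mm below the rim and roughly 10 N net. I'm feeling round anticlockwise at 3° per row.

Emit:
apply_moves:
  plan:
    - [[0, 0, 0], [0, 0, -3], -1]
    - [[0, 0, 0], [0, 0, -3], -1]
    - [[0, 0, 0], [0, 0, -3], -1]
    - [[0, 0, 0], [0, 0, -3], -1]
    - [[0, 0, 0], [0, 0, -3], -1]
    - [[0, 0, 0], [0, 0, -3], -1]
    - [[0, 0, 0], [0, 0, -3], -1]
    - [[0, 0, 0], [0, 0, -3], -1]
    - [[0, 0, 0], [0, 0, 0], -1]
    - [[0, 0, 0], [0, 0, 0], -1]

```text
time: 21.7
position: [564.1, 128.5, 129.0]
orientation: [-3.14, -0.0, -1.406]
ft_force: [1.0, 1.8, 4.6]
finger_gap: 23.2
```

```bash
python3 - <<'E'
from h import *
info([563,128.4,200])
E
```

```text
t 21.7 pos [564.1 128.5 129. ] yaw [-1.799e+02 -1.000e-02 -8.055e+01] F [1.  1.8 4.6] M [ 0.35 -0.17 -0.02] gap 23.2 q [-0.84  0.67  0.76  1.85 -0.6   0.87 -1.19]
move units [-1.000e-03  3.800e-02 -2.838e+00]
```

Emit:
apply_moves:
  plan:
    - [[0, 0, 0], [0, 0, -3], -1]
    - [[0, 0, 0], [0, 0, -3], -1]
    - [[0, 0, 0], [0, 0, -3], -1]
    - [[0, 0, 0], [0, 0, -3], -1]
    - [[0, 0, 0], [0, 0, -3], -1]
    - [[0, 0, 0], [0, 0, -3], -1]
    - [[0, 0, 0], [0, 0, -3], -1]
    - [[0, 0, 0], [0, 0, -3], -1]
    - [[0, 0, 0], [0, 0, 0], -1]
    - [[0, 0, 0], [0, 0, 0], -1]

```text
time: 22.95
position: [563.0, 128.6, 128.1]
orientation: [3.141, -0.0, -0.987]
ft_force: [2.4, 1.6, -4.4]
finger_gap: 23.1
```

```bash
python3 - <<'E'
from h import *
info([563,128.4,200])
E
```

```text
t 22.95 pos [563.  128.6 128.1] yaw [ 1.7997e+02 -1.0000e-02 -5.6540e+01] F [ 2.4  1.6 -4.4] M [ 0.35 -0.38 -0.01] gap 23.1 q [-0.78  0.63  0.66  1.84 -0.51  0.84 -0.85]
move units [ 0.009  0.006 -2.875]
```

The preload vanished and z fell about 1 mm, so it is in step. I'm easing down to confirm.

Emit:
apply_moves:
  plan:
    - [[0, 0, 0.02], [0, 0, 0], -1]
    - [[0, 0, 0.02], [0, 0, 0], -1]
    - [[0, 0, 0.02], [0, 0, 0], -1]
    - [[0, 0, 0], [0, 0, 0], -1]
    - [[0, 0, 0], [0, 0, 0], -1]
    - [[0, 0, 0], [0, 0, 0], -1]
    - [[0, 0, 0], [0, 0, 0], -1]
    - [[0, 0, 0], [0, 0, 0], -1]
    - [[0, 0, 0], [0, 0, 0], -1]
    - [[0, 0, 0], [0, 0, 0], -1]

```text
time: 24.2
position: [563.3, 128.7, 127.1]
orientation: [-3.141, -0.0, -0.986]
ft_force: [-1.2, 1.1, 3.6]
finger_gap: 23.2
```

```bash
python3 - <<'E'
from h import *
info([563,128.4,200])
E
```

```text
t 24.2 pos [563.3 128.7 127.1] yaw [-179.99   -0.    -56.47] F [-1.2  1.1  3.6] M [ 0.41  0.15 -0.01] gap 23.2 q [-0.77  0.64  0.65  1.84 -0.51  0.84 -0.85]
move units [ 0.005  0.017 -2.914]
```

Emit:
apply_moves:
  plan:
    - [[0, 0, 0], [0, 0, -1.5], -1]
    - [[0, 0, 0], [0, 0, -1.5], -1]
    - [[0, 0, 0], [0, 0, -1.5], -1]
    - [[0, 0, 0], [0, 0, -1.5], -1]
    - [[0, 0, 0], [0, 0, -1.5], -1]
    - [[0, 0, 0], [0, 0, -1.5], -1]
    - [[0, 0, 0], [0, 0, -1.5], -1]
    - [[0, 0, 0], [0, 0, -1.5], -1]
    - [[0, 0, 0], [0, 0, 0], -1]
    - [[0, 0, 0], [0, 0, 0], -1]

```text
time: 25.45
position: [563.5, 128.6, 127.2]
orientation: [-3.141, -0.0, -0.776]
ft_force: [1.6, 0.8, 5.1]
finger_gap: 23.2
```

```bash
python3 - <<'E'
from h import *
info([563,128.4,200])
E
```

```text
t 25.45 pos [563.5 128.6 127.2] yaw [-1.7998e+02 -2.0000e-02 -4.4480e+01] F [1.6 0.8 5.1] M [ 0.51 -0.45 -0.23] gap 23.2 q [-0.74  0.62  0.6   1.84 -0.46  0.82 -0.68]
move units [-0.005  0.019 -2.914]
```

Emit:
apply_moves:
  plan:
    - [[0, 0, 0], [0, 0, 1.5], -1]
    - [[0, 0, 0], [0, 0, 1.5], -1]
    - [[0, 0, 0], [0, 0, 1.5], -1]
    - [[0, 0, 0], [0, 0, 1.5], -1]
    - [[0, 0, 0], [0, 0, 1.5], -1]
    - [[0, 0, 0], [0, 0, 1.5], -1]
    - [[0, 0, 0], [0, 0, 0], -1]
    - [[0, 0, 0], [0, 0, 0], -1]
    - [[0, 0, 0], [0, 0, 0], -1]
    - [[0, 0, 0], [0, 0, 0], -1]

```text
time: 26.7
position: [562.8, 128.6, 126.8]
orientation: [3.141, 0.0, -0.933]
ft_force: [1.5, 2.2, -3.7]
finger_gap: 23.1
```

```bash
python3 - <<'E'
from h import *
info([563,128.4,200])
E
```

```text
t 26.7 pos [562.8 128.6 126.8] yaw [ 1.7996e+02  2.0000e-02 -5.3470e+01] F [ 1.5  2.2 -3.7] M [ 0.52 -0.33 -0.01] gap 23.1 q [-0.77  0.63  0.64  1.84 -0.5   0.83 -0.81]
move units [ 0.008  0.    -2.927]
```

Emit:
apply_moves:
  plan:
    - [[-0.016, -0.012, 0.02], [0, 0, 0], -1]
    - [[0, 0, 0.02], [0, 0, 0], -1]
    - [[0, 0, 0.02], [0, 0, 0], -1]
    - [[0, 0, 0.02], [0, 0, 0], -1]
    - [[0, 0, 0], [0, 0, 0], -1]
    - [[0, 0, 0], [0, 0, 0], -1]
    - [[0, 0, 0], [0, 0, 0], -1]
    - [[0, 0, 0], [0, 0, 0], -1]
    - [[0, 0, 0], [0, 0, 0], -1]
    - [[0, 0, 0], [0, 0, 0], -1]

```text
time: 27.95
position: [563.2, 129.1, 125.0]
orientation: [3.141, -0.0, -0.933]
ft_force: [1.2, -0.0, -3.8]
finger_gap: 22.9
```

```bash
python3 - <<'E'
from h import *
info([563,128.4,200])
E
```

```text
t 27.95 pos [563.2 129.1 125. ] yaw [ 1.7999e+02 -1.0000e-02 -5.3470e+01] F [ 1.2 -0.  -3.8] M [-0.11 -0.44 -0.01] gap 22.9 q [-0.76  0.63  0.64  1.84 -0.5   0.83 -0.81]
move units [ 0.018  0.022 -2.999]
```

It is now 4 mm below the out-of-step stop with no resistance. Continuing down.

Emit:
apply_moves:
  plan:
    - [[0, 0, 0.02], [0, 0, 0], -1]
    - [[0, 0, 0.02], [0, 0, 0], -1]
    - [[0, 0, 0.02], [0, 0, 0], -1]
    - [[0, 0, 0.02], [0, 0, 0], -1]
    - [[0, 0, 0.02], [0, 0, 0], -1]
    - [[0, 0, 0.02], [0, 0, 0], -1]
    - [[0, 0, 0], [0, 0, 0], -1]
    - [[0, 0, 0], [0, 0, 0], -1]
    - [[0, 0, 0], [0, 0, 0], -1]
    - [[0, 0, 0], [0, 0, 0], -1]

```text
time: 29.2
position: [563.2, 129.1, 122.1]
orientation: [-3.142, -0.0, -0.933]
ft_force: [1.8, -0.5, -1.8]
finger_gap: 23.2
```

```bash
python3 - <<'E'
from h import *
info([563,128.4,200])
E
```

```text
t 29.2 pos [563.2 129.1 122.1] yaw [-1.800e+02 -1.000e-02 -5.347e+01] F [ 1.8 -0.5 -1.8] M [-0.3  -0.36 -0.02] gap 23.2 q [-0.76  0.64  0.64  1.84 -0.5   0.82 -0.8 ]
move units [ 0.018  0.024 -3.118]
```

Emit:
apply_moves:
  plan:
    - [[0.01, -0.013, 0.02], [0, 0, 0], -1]
    - [[0, 0, 0.03], [0, 0, 0], -1]
    - [[0, 0, 0.03], [0, 0, 0], -1]
    - [[0, 0, 0.03], [0, 0, 0], -1]
    - [[0, 0, 0.03], [0, 0, 0], -1]
    - [[0, 0, 0.03], [0, 0, 0], -1]
    - [[0, 0, 0.03], [0, 0, 0], -1]
    - [[0, 0, 0], [0, 0, 0], -1]
    - [[0, 0, 0], [0, 0, 0], -1]
    - [[0, 0, 0], [0, 0, 0], -1]

```text
time: 30.45
position: [563.5, 129.2, 117.0]
orientation: [3.141, 0.0, -0.933]
ft_force: [-0.4, -0.1, -1.2]
finger_gap: 22.7
```

```bash
python3 - <<'E'
from h import *
info([563,128.4,200])
E
```

```text
t 30.45 pos [563.5 129.2 117. ] yaw [179.99   0.   -53.47] F [-0.4 -0.1 -1.2] M [-0.25  0.16 -0.01] gap 22.7 q [-0.76  0.65  0.63  1.85 -0.51  0.82 -0.8 ]
move units [ 0.012  0.036 -3.321]
```

Emit:
apply_moves:
  plan:
    - [[0, 0, 0.02], [0, 0, 0], -1]
    - [[0, 0, 0.02], [0, 0, 0], -1]
    - [[0, 0, 0.02], [0, 0, 0], -1]
    - [[0, 0, 0.02], [0, 0, 0], -1]
    - [[0, 0, 0.02], [0, 0, 0], -1]
    - [[0, 0, 0], [0, 0, 0], -1]
    - [[0, 0, 0], [0, 0, 0], -1]
    - [[0, 0, 0], [0, 0, 0], -1]
    - [[0, 0, 0], [0, 0, 0], -1]
    - [[0, 0, 0], [0, 0, 0], -1]

```text
time: 31.7
position: [563.7, 129.2, 114.7]
orientation: [-3.141, 0.0, -0.933]
ft_force: [-1.9, -0.4, 5.7]
finger_gap: 23.1
```

```bash
python3 - <<'E'
from h import *
info([563,128.4,200])
snap("scene","c1",220,90,110,110,5.4)
E
```

```text
t 31.7 pos [563.7 129.2 114.7] yaw [-179.99    0.    -53.47] F [-1.9 -0.4  5.7] M [-0.18  0.7  -0.15] gap 23.1 q [-0.76  0.65  0.63  1.85 -0.51  0.81 -0.8 ]
move units [ 0.01   0.04  -3.413]
```

View pics/c1.png

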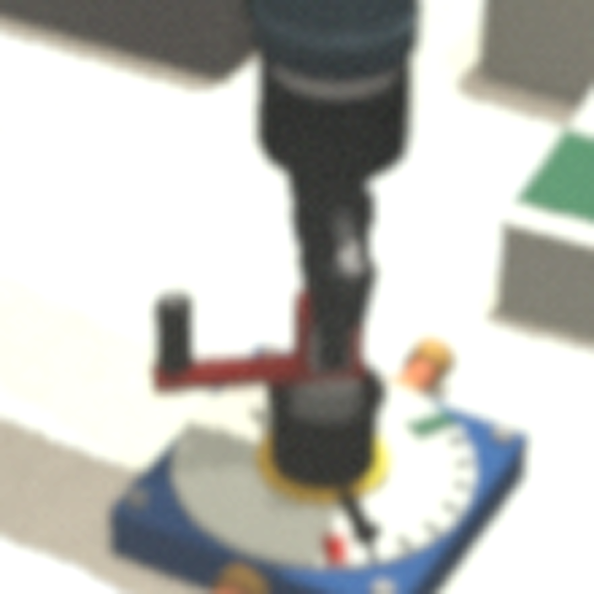

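Fully home: foot 46 mm below the rim, about 10 N at the bottom stop, and the pointer unmoved. I'm easing off 0.5 mm and cranking anticlockwise with a firmer grip.

Emit:
apply_moves:
  plan:
    - [[0, 0, -0.02], [0, 0, 0], -1]
    - [[0, 0, 0], [0, 0, -3], -1]
    - [[0, 0, 0], [0, 0, -5], -1]
    - [[0, 0, 0], [0, 0, -5], -1]
    - [[0, 0, 0], [0, 0, -5], -1]
    - [[0, 0, 0], [0, 0, -5], -1]
    - [[0, 0, 0], [0, 0, -5], -1]
    - [[0, 0, 0], [0, 0, -5], -1]
    - [[0, 0, 0], [0, 0, -5], -1]
    - [[0, 0, 0], [0, 0, -2], -1]
  newtons: 110

```text
time: 33.0
position: [564.3, 129.1, 114.8]
orientation: [-3.141, -0.001, -0.235]
ft_force: [2.3, -0.2, -3.6]
finger_gap: 22.6
```

```bash
cat >> h.py <<'E'
def pointer(tag):
    snap("scene",tag,220,130,110,90,5.4); snap("top",tag+"t",170,150,100,100,5.5)
E
python3 - <<'E'
from h import *
info([563,128.4,200])
pointer("c2")
E
```

```text
t 33.0 pos [564.3 129.1 114.8] yaw [-1.7997e+02 -8.0000e-02 -1.3460e+01] F [ 2.3 -0.2 -3.6] M [-0.14 -0.57 -0.67] gap 22.6 q [-0.63  0.61  0.45  1.84 -0.36  0.78 -0.23]
move units [-0.038  0.039 -3.408]
```

View pics/c2.png

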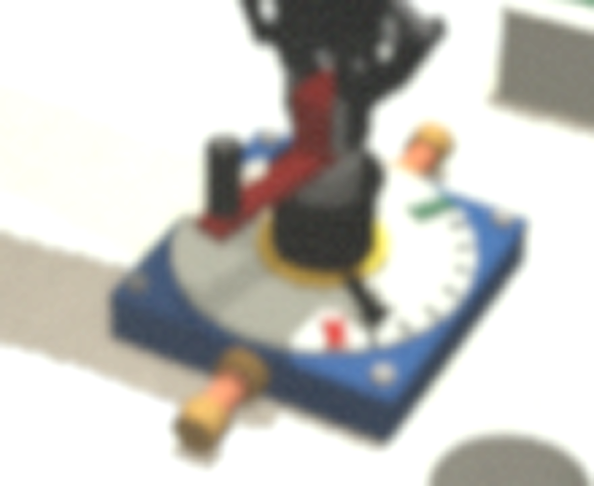

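View pics/c2t.png

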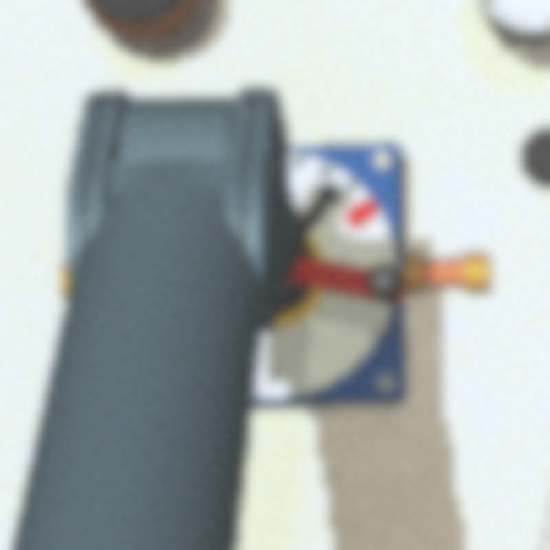

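```bash
python3 - <<'E'
from h import *
def ang(x,y):
    w=onz("scene",[220+(x+.5)/5.4-.5,130+(y+.5)/5.4-.5],44)[0][:2]-[564.5,129.5]; return np.hypot(*w),np.degrees(np.arctan2(w[1],w[0]))
print(ang(375,322),"g",ang(432,208),"r",ang(335,333))
E
```

```text
(np.float64(68.69677214073725), np.float64(-38.7065051020544)) g (np.float64(67.77832660498953), np.float64(55.83476574651766)) r (np.float64(72.57963510126302), np.float64(-56.935627597088725))
```

The pointer tip is at crop (375,322), about -39°, and is now following the crank. About 96° remain.

Emit:
apply_moves:
  plan:
    - [[0, 0, 0], [0, 0, -5], -1]
    - [[0, 0, 0], [0, 0, -6], -1]
    - [[0, 0, 0], [0, 0, -6], -1]
    - [[0, 0, 0], [0, 0, -6], -1]
    - [[0, 0, 0], [0, 0, -6], -1]
    - [[0, 0, 0], [0, 0, -6], -1]
    - [[0, 0, 0], [0, 0, -6], -1]
    - [[0, 0, 0], [0, 0, -6], -1]
    - [[0, 0, 0], [0, 0, -3], -1]
    - [[0, 0, 0], [0, 0, 0], -1]

```text
time: 34.35
position: [565.0, 129.9, 114.9]
orientation: [3.141, -0.003, 0.637]
ft_force: [5.4, 1.5, -7.9]
finger_gap: 22.9
```

```bash
python3 - <<'E'
from h import *
info([563,128.4,200])
pointer("c3")
E
```

```text
t 34.35 pos [565.  129.9 114.9] yaw [ 1.7994e+02 -1.7000e-01  3.6510e+01] F [ 5.4  1.5 -7.9] M [ 0.37 -1.38 -0.21] gap 22.9 q [-0.47  0.57  0.22  1.83 -0.17  0.75  0.48]
move units [-8.800e-02  3.000e-03 -3.406e+00]
```

View pics/c3.png

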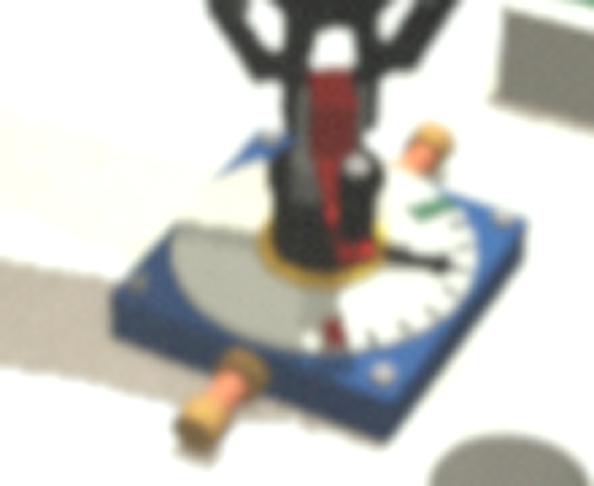

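```bash
python3 - <<'E'
from h import *
def ang(x,y):
    w=onz("scene",[220+(x+.5)/5.4-.5,130+(y+.5)/5.4-.5],44)[0][:2]-[564.5,129.5]; return np.hypot(*w),np.degrees(np.arctan2(w[1],w[0]))
for p in((455,264),(450,264),(425,259)):print(ang(*p))
E
```

```text
(np.float64(72.17294687360457), np.float64(15.80379726004149))
(np.float64(69.59110284533755), np.float64(15.271068618230952))
(np.float64(55.930013506679195), np.float64(15.987761417859536))
```

Emit:
apply_moves:
  plan:
    - [[0.016, 0.012, 0.01], [0, 0, -5], -1]
    - [[0, 0, 0], [0, 0, -6], -1]
    - [[0, 0, 0], [0, 0, -6], -1]
    - [[0, 0, 0], [0, 0, -6], -1]
    - [[0, 0, 0], [0, 0, -6], -1]
    - [[0, 0, 0], [0, 0, -5], -1]
    - [[0, 0, 0], [0, 0, -3], -1]
    - [[0, 0, 0], [0, 0, -1], -1]
    - [[0, 0, 0], [0, 0, 0], -1]
    - [[0, 0, 0], [0, 0, 0], -1]

```text
time: 35.7
position: [565.0, 130.7, 114.8]
orientation: [3.14, -0.002, 1.3]
ft_force: [4.0, 4.0, -6.5]
finger_gap: 22.6
```

```bash
python3 - <<'E'
from h import *
info([563,128.4,200])
pointer("c4")
E
```

```text
t 35.7 pos [565.  130.7 114.8] yaw [ 1.7991e+02 -1.4000e-01  7.4480e+01] F [ 4.   4.  -6.5] M [ 1.02 -1.15 -0.34] gap 22.6 q [-0.34  0.57  0.05  1.82 -0.04  0.75  1.03]
move units [-0.102 -0.049 -3.407]
```

View pics/c4.png

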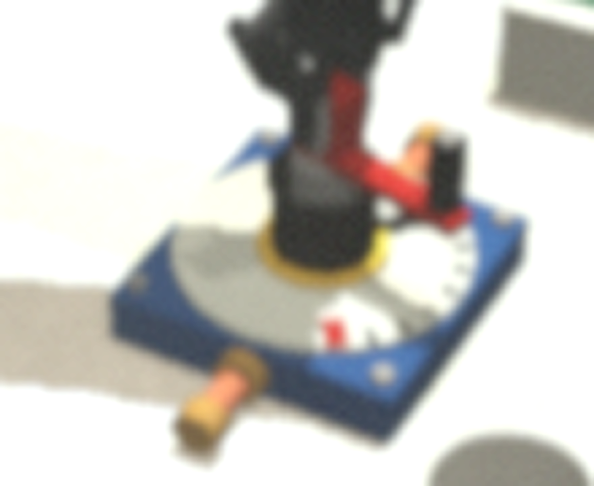

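View pics/c4t.png

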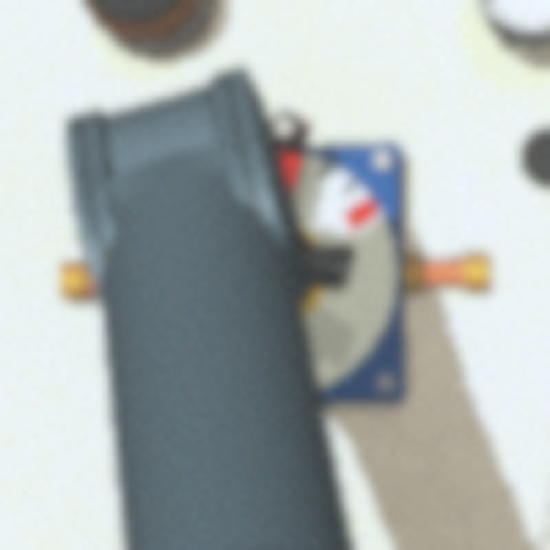

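The knob hides the pointer in the scene view. By the crank's turn it stands near 54°, so I'm adding 3.3° and relieving the side force before releasing.

Emit:
apply_moves:
  plan:
    - [[0, 0, 0], [0, 0, -2], -1]
    - [[0, 0, 0], [0, 0, -1.3], -1]
    - [[0, 0, 0], [0, 0, 0], -1]
    - [[0.02, 0.01, 0.02], [0, 0, 0], -1]
    - [[0, 0, 0], [0, 0, 0], -1]
    - [[0, 0, 0], [0, 0, 0], -1]
    - [[0, 0, 0], [0, 0, 0], -1]
    - [[0, 0, 0], [0, 0, 0], -1]
    - [[0, 0, 0], [0, 0, 0], -1]
    - [[0, 0, 0], [0, 0, 0], -1]
  newtons: 60

```text
time: 37.05
position: [565.2, 130.7, 114.8]
orientation: [3.14, -0.002, 1.358]
ft_force: [3.2, 4.5, -0.8]
finger_gap: 22.6
```

```bash
python3 - <<'E'
from h import *
info([563,128.4,200])
E
```

```text
t 37.05 pos [565.2 130.7 114.8] yaw [ 1.7992e+02 -1.1000e-01  7.7830e+01] F [ 3.2  4.5 -0.8] M [ 1.28 -0.8  -0.36] gap 22.6 q [-0.33  0.57  0.04  1.82 -0.03  0.76  1.08]
move units [-0.103 -0.06  -3.409]
```

Emit:
apply_moves:
  plan:
    - [[0, 0, 0], [0, 0, 0], -0.3]
    - [[0, 0, 0], [0, 0, 0], 0]
    - [[0, 0, 0], [0, 0, 0], 0.4]
    - [[0, 0, 0], [0, 0, 0], 0.8]
    - [[0, 0, 0], [0, 0, 0], 0.8]
    - [[0, 0, 0], [0, 0, 0], 0.8]
    - [[0, 0, -0.3], [0, 0, 0], 0.8]
    - [[0, 0, -0.6], [0, 0, 0], 0.8]
    - [[0, 0, -1], [0, 0, 0], 0.8]
    - [[0, 0, -1], [0, 0, 0], 0.8]

```text
time: 38.3
position: [564.8, 129.7, 188.7]
orientation: [3.141, -0.001, 1.358]
ft_force: [0.1, -0.3, -0.5]
finger_gap: 76.9
```

Emit:
apply_moves:
  plan:
    - [[0, 0, -1], [0, 0, 0], 0.8]
    - [[-1, 0, -1], [0, 0, 0], 0.8]
    - [[-1, -1, 0], [0, 0, 0], 0.8]
    - [[-1, -1, 0], [0, 0, 0], 0.8]
    - [[-1, -1, 0], [0, 0, 0], 0.8]
    - [[-1, -1, 0], [0, 0, 0], 0.8]
    - [[-1, -1, 0], [0, 0, 0], 0.8]
    - [[-1, 0, 0], [0, 0, 0], 0.8]
    - [[-1, 0, 0], [0, 0, 0], 0.8]
    - [[0, 0, 0], [0, 0, 0], 0.8]

```text
time: 39.55
position: [400.1, -41.0, 237.8]
orientation: [3.14, -0.0, 1.355]
ft_force: [0.1, 0.5, 0.2]
finger_gap: 77.1
```

```bash
python3 - <<'E'
from h import *
info([563,128.4,200])
pointer("d1")
E
```

```text
t 39.55 pos [400.1 -41.  237.8] yaw [ 1.7991e+02 -2.0000e-02  7.7640e+01] F [0.1 0.5 0.2] M [-0.01 -0.   -0.03] gap 77.1 q [-0.13  0.09  0.13  2.15 -0.02  0.9   1.36]
move units [8.013 4.913 1.523]
```

View pics/d1.png

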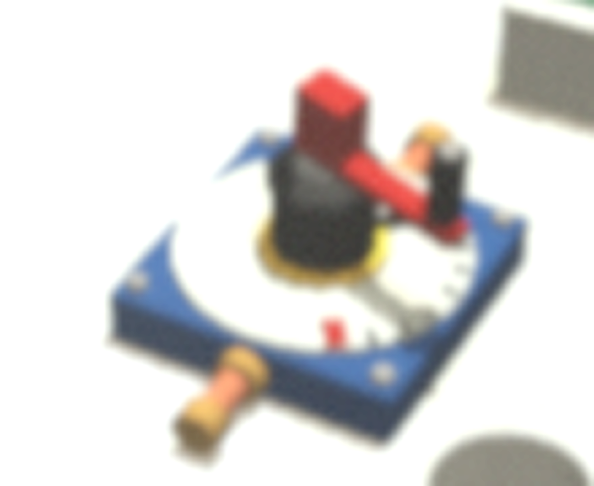

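View pics/d1t.png

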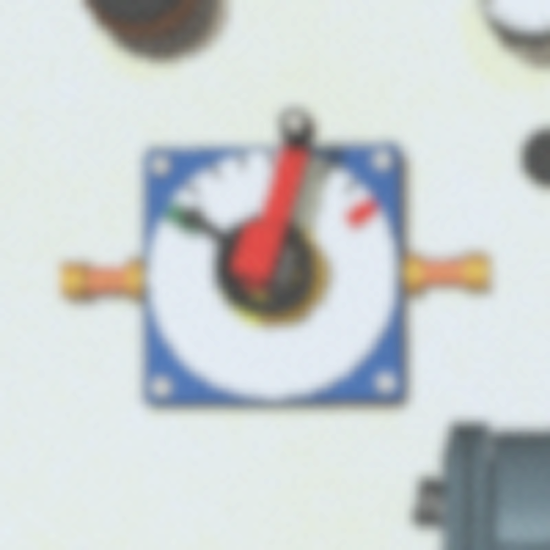

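```bash
python3 - <<'E'
from h import *
T=lambda x,y:[170+(x+.5)/5.5-.5,150+(y+.5)/5.5-.5]
c=np.array([563.5,129.3])
for nm,p in(("tip",(186,213)),("shaft",(212,232)),("arrow",(193,218)),("green",(178,217)),("red",(361,213))):
    w=onz("top",T(*p),44)[0][:2]-c; print(nm,np.hypot(*w).round(1),np.degrees(np.arctan2(w[1],w[0])).round(1))
# hub top & knob top
S=lambda x,y:[220+(x+.5)/5.4-.5,130+(y+.5)/5.4-.5]
print("knob tri",tri(S(451,150),T(296,126)),"expect z 156; proj expected knob:")
a=np.radians(77.8-90); k=np.array([564,129.5])+80*np.array([np.cos(a),np.sin(a)])
for z in(156,164,171): print(z,(proj("scene",[*k,z])-[220,130])*5.4,(proj("top",[*k,z])-[170,150])*5.5)
# hub top face corners scene (325,70),(368,97),(340,117),(297,88)
for z in (148,163):
  print(z,onz("scene",[S(325,70),S(368,97),S(340,117),S(297,88)],z).mean(0))
E
```

```text
tip 68.8 54.3
shaft 47.5 54.9
arrow 63.1 54.4
green 71.8 58.4
red 69.7 -57.0
knob tri (array([643.16232633, 104.2043971 , 153.77845324]), np.float64(4.678549189562093)) expect z 156; proj expected knob:
156 [[449.97554582 135.37068932]] [[277.5088024  121.71257576]]
164 [[450.96449663 122.42750214]] [[276.20297739 119.50571837]]
171 [[451.83415295 111.01795747]] [[275.04788165 117.55356454]]
148 [569.0239637  125.60529956 148.        ]
163 [578.03252228 107.39951422 163.        ]
```

```bash
python3 - <<'E'
from h import *
c=np.array([563.5,129.3])
yy,xx=np.mgrid[170:235,185:255]; P=np.c_[xx.ravel(),yy.ravel()].astype(float)
w=onz("top",P,44)[:,:2]-c; r=np.hypot(*w.T); a=np.degrees(np.arctan2(w[:,1],w[:,0]))
i0=cv2.imread("pics/top0.png").astype(float);i1=cv2.imread("pics/d1t_full.png").astype(float)
g0=i0[yy,xx].reshape(-1,3);g1=i1[yy,xx].reshape(-1,3)
def cen(wt,m): return (wt[m]*a[m]).sum()/wt[m].sum()
m=(r>62)&(r<80)&(a>40)&(a<75); wt=np.clip(g0[:,1]-g0[:,2]-8,0,None); print("green",cen(wt,m))
m=(r>62)&(r<80)&(a<-48)&(a>-70); wt=np.clip(g0[:,2]-g0[:,1]-15,0,None); print("red",cen(wt,m))
for lo,hi in((42,55),(50,62),(55,66)):
    m=(r>lo)&(r<hi)&(a>35)&(a<75); d=np.clip(g0.sum(1)-g1.sum(1)-40,0,None); print("ptr now",lo,cen(d,m))
    m=(r>lo)&(r<hi)&(a>-53)&(a<-25); d=np.clip(np.percentile(g0.sum(1)[m],85)-g0.sum(1)-60,0,None); print("ptr start",cen(d,m))
E
```

```text
green 57.669410056218425
red -56.816803534558424
ptr now 42 54.624024886079056
ptr start -41.02029886945198
ptr now 50 54.56921436544485
ptr start -41.67170703839916
ptr now 55 53.2804543736149
ptr start -41.942572392439075
```

The pointer stands at 54.3° against the green mark at 57.7°, so it is 3.4° short with 8° allowed. The crank is seated, and the gripper is open and well clear. Handing in.

```bash
python3 - <<'E'
from h import *
i=bot.capture("top")[:,:,::-1]; a=cv2.imread("pics/top0.png")
d=cv2.absdiff(i,a).max(2); d[d<40]=0
cv2.imwrite("pics/fin.png",np.vstack([i,cv2.cvtColor(d,cv2.COLOR_GRAY2BGR)])[:600]); info(); bot.close_job()
E
```

```text
t 39.7 pos [400.6 -38.8 237.3] yaw [ 1.7994e+02 -4.0000e-02  7.7880e+01] F [0.5 0.3 0.1] M [ 0.09 -0.03 -0.04] gap 76.9 q [-0.13  0.1   0.13  2.15 -0.02  0.9   1.36]
the job is handed in; nothing more can be done
```

View pics/fin.png

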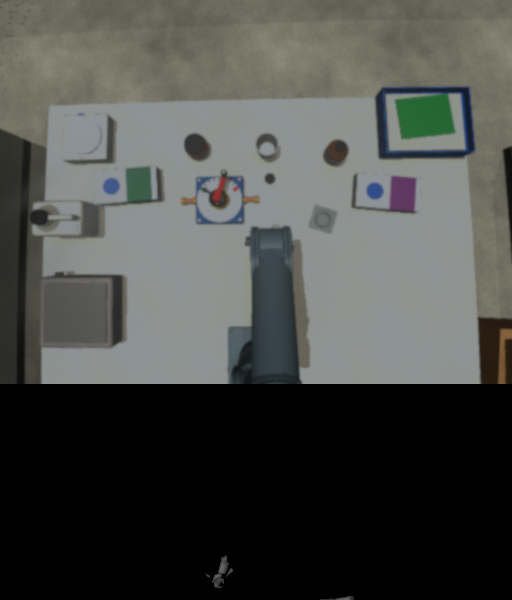

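The crank is seated in the valve's collar with the pointer at the green mark, and I handed the job in at 39.7 s of the 67 s allowed. No verdict was reported.

**What I did:** I lifted the crank from its rest and lowered it into the collar until it met the spindle. I then felt round anticlockwise with about 10 N of net push. It caught on the spindle's edge bevel once, and turning back 9° let it slide freely to the bottom stop, with the foot about 46 mm below the rim. From there I turned the valve anticlockwise, let go and moved the arm clear.

**Last checks:**
- **Pointer:** it reads about 54° in the top view against about 57.7° for the green mark. That is 3–4° short, within the 8° allowed. The crank's own turn had predicted 57°, so the two disagree by about 3°; I left it there.
- **Crank seating:** the camera heights put it fully home. Its hub fits the expected 148 mm. Its knob measured 154 mm against an expected 156 mm, but the two views missed each other by 4.7 mm, so that one is rough.
- **Release:** the crank turned back about 5° when I let go, with no sign that the pointer followed. The gripper is open and the wrist force reads about zero.
- **Bystanders:** the final top view shows every bystander it can see where it started. The arm hides most of the wrench there; nothing was commanded low over it.

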